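# Clamp a jar in the preparation board and crack its lid loose

## Task

Open the jar of hazelnuts with one hand, using the preparation board: set the jar down gently, upright, on the board between the V-jaw and the moving jaw, then crank the clamp shut until the sprung plate holds the jar snugly in the V, its springs about half pressed in (not squeezed solid, it is glass). Then turn the lid a good quarter turn anticlockwise to loosen it, leaving it on the jar and the jar clamped on the board; don't disturb the cup, the tin or the tamper.

Things in the scene. Friction and masses are not known exactly. Their poses are not given: they have to be found in the camera images.
- prep_board: wooden board 200 x 300 x 21 mm fixed on the counter, with a screw clamp. Origin: centre of its underside, z = 0; y runs along the 300 mm and the screw, from the crank end (-y) to the fixed V-jaw (+y). Two 10 mm guide rods along y at x = +-58 mm, 39 mm above the counter. Jaws reach 96 mm above the counter, the crank's end block (y -143 to -121 mm) 99 mm.
- fixed_jaw: the grey fixed jaw at the +y end with two rubber-faced plates that form an upright V open to -y (each face 30 degrees off the board's x axis, V 76 mm wide at its mouth). Its frame is the board's frame; the vertex of the V is at y = +82 mm and the mouth of the V at y = +60 mm.
- jaw_seat (a point): point on the board's top where the axis of the 62 mm jar stands once the jar is pressed fully into the V (board frame x = 0, y = +46 mm, z = 21 mm)
- moving_jaw: the grey carriage on the guide rods, with the sprung plate in front of it; the crank moves it along the board's +y, 16 mm a turn. Origin: at the board's origin when joint crank is 0, then shifted along +y; the carriage's front face is at y = -51 mm in its own frame.
- plate_face (a point): centre of the rubber face (80 x 56 mm, from 38 to 94 mm above the counter) of the sprung plate, which looks to the board's +y. With crank = 0 and springs at rest it is at board y = -25 mm. A seated jar is touched when this point is 31 mm short of jaw_seat.
- spring_plate (a joint): how far the plate is pressed back into the carriage, m: 0 at rest, 0.012 pressed solid; 4 N per mm. Two coil springs show in the gap, 14 mm wide at rest, between plate and carriage.
- crank (a joint): crank angle, rad, 0 to 24. At 0 the grip is straight above the screw axis; growing turns clockwise seen from the crank end (grip goes from the top towards board +x) and closes the jaw, 16 mm a turn. Screw axis: along board y at x = 0, 78 mm above the counter; the grip's axis is 42 mm from it. Stays where left; takes about 5 N at the grip.
- knob (a point): middle of the crank's black grip: 22 mm thick, 58 mm long, parallel to the screw (board y = -202 mm; free end at -228 mm), turning freely on its pin, so that it can be held from above with a fixed hand orientation all the way round
- jar: closed straight glass jar of hazelnuts, 62 mm diameter, 120 mm tall with its lid, 0.4 kg, standing upright on the counter. Origin: centre of its underside, z along its axis
- lid_top (a point): centre of the top of the jar's gold metal lid: 66 mm diameter, 18 mm tall, from 102 to 120 mm above the jar's underside; firm enough to carry the jar by it
- lid (a joint): angle of the lid on the jar, rad: 0 tight, grows anticlockwise as seen from above, stop at 2.2. It is tight (about 0.3 N m): an unclamped jar just turns with it
- cherry_tin: bystander: unopened tin, 75 mm diameter, 58 mm tall; origin at the centre of its underside
- espresso_cup: bystander: green espresso cup with handle, 64 x 88 x 56 mm; origin at the centre of its underside
- tamper: bystander: coffee tamper, steel foot 58 mm diameter, wooden handle, 82 mm tall; origin at the centre of its underside

How it is judged:
On the way, in this order (a step that is already met when the one before it is completed fails the run):
1. the jar stands upright on the board between the jaws (x of jar in the frame of prep_board between -0.035 and 0.035 m and y of jar in the frame of prep_board between 0 and 0.06 m and z of jar in the frame of prep_board below 0.025 m and angle between jar's own z axis and vertical below 0.1 rad), for 0.2 s.
2. the jar is clamped between the sprung plate and the V (at least 10 N from the plate, 8 N from the V) with the lid still tight (contact force between moving_jaw and jar above 10 N and contact force between fixed_jaw and jar above 8 N and horizontal distance between jar and jaw_seat below 0.006 m and value of joint lid below 0.3 rad), for 0.3 s.
3. the lid is turned loose, by at least 1.2 rad (value of joint lid above 1.2 rad), for 0.1 s.
At the end, for the whole second after the job is handed in: Lid at least 1.2 rad (70 degrees) anticlockwise of tight; jar upright (0.08 rad) and at rest, foot within 6 mm of the board, axis within 6 mm of the V seat, pressed by the sprung plate with 10 N or more (2.5 mm of spring) and by the V with 8 N or more; robot clear (value of joint lid above 1.2 rad and contact force between moving_jaw and jar above 10 N and contact force between fixed_jaw and jar above 8 N and horizontal distance between jar and jaw_seat below 0.006 m and z of jar in the frame of prep_board below 0.027 m and angle between jar's own z axis and vertical below 0.08 rad and linear speed of jar below 0.02 m/s); the robot touches nothing.
It fails at once if the glass jar is squeezed solid (over 60 N from the moving jaw) (contact force between moving_jaw and jar above 60 N).
It fails at once if the glass jar is dropped (falls free of the fingers at over 0.7 m/s, as from 25 mm or more) (linear speed of jar above 0.7 m/s and contact force between the fingers and jar below 0.1 N).
It fails at once if the jar is tipped over (angle between jar's own z axis and vertical above 0.6 rad).
It fails at once if a bystander is moved more than 30 mm (distance of any of cherry_tin, espresso_cup, tamper from where it was at the start of the episode above 0.03 m).
It also fails if it takes over 72 s, if anything falls off the work surface, if the arm or the gripper's body presses on something with over 40 N, if the wrist force passes 120 N, or if a joint passes its speed limit or range.

## Robot

A 7-joint arm with a two-finger parallel gripper is mounted at the origin on a cart in front of the work surface, level with it; the furniture and walls round the work are solid. World frame = base frame: x ahead of the robot, y to its left, z up, the work surface at z = 0. Lengths are in m, angles in rad, forces in N, time in s.
With the tool pointing down it reaches from about 0.4 to 0.85 m from the base axis. Payload 10.4 kg.
Tool frame: the origin (TCP) lies midway between the tips of the shut fingers; the grasp point (between the pads) lies 19 mm behind it; z points along the fingers, y is the line along which they close (so a half turn about z gives the same grasp; the last joint's range is limited). The gripper opens to 87 mm and grips with 3 to 60 N. Pads are 19 mm wide; open, the fingers measure 117 mm over their backs; the gripper's body (75 mm by 190 mm) begins 51 mm behind the grasp point.
Start: joints at [1.136, 0.332, -0.065, 1.46, 0.022, 1.35, -0.088], TCP at [0.25, -0.573, 0.223] pointing down, gripper open.
Joint ranges: [-2.6, 2.6], [-0.5, 2.12], [-1.47, 1.34], [0.16, 2.42], [-1.27, 4.41], [0.06, 2.06], [-2.6, 2.6]. Speed limits (rad/s): [2.22, 2.22, 2.79, 2.79, 3.14, 3.14, 3.14].

## Interface

Orientations are given as a unit quaternion [x, y, z, w].
In Python, from bench import r gives the robot as it stands.
- The arm moves only by the tool arm_command, never from a script. Its argument "moves" is one flat list of numbers, 4 for each row, row after row: the shift along the tool's x, y, z in cm, then the turn about the tool's z in degrees. A call has 1 to 12 rows; each row shifts and turns the commanded pose from where the row before left it, along the tool's axes as they then stand; what a row does not reach is not made up. A row lasts 1/12 s, in which the tool goes at most 41.7 mm and 7.16 degrees, less where a joint would pass 70% of its speed; a pose out of reach is approached as far as the arm can. A call with a gripper value outside its range is refused whole. "fingers" is the opening in per cent of the stroke, from 0 (shut) to 100 (fully open), set as the call begins (left out, the last holds). The fingers move at their own pace and stop on an object; "squeeze" is the grip in N (left out, the last holds). Time passes only in rows, so rows that do not move let the fingers close. It gives the time, the measured TCP pose, the force, the opening and the grip force at its end, in the units of the state.
- r.read_state(): the state, without advancing time (a new reading comes with each control period).
- r.camera(name): name is "scene" or "side" or "wrist"; returns the picture (384x512x3 uint8, red, green, blue); there is no depth.
- r.camera_info(name): a dict with "fx", "fy", "cx", "cy" (pixels), "k1" (the pictures are not rectified: a ray, as slopes to the right and down, at radius r is drawn at 1 + k1 r^2 times it, then the intrinsics apply), "origin" and "attitude" of the camera in the world. Camera axes: x right, y up, looking along -z (the intrinsics and any distortion apply to the point x, -y, -z); pixel columns grow to the right and rows downward; lengths in m; the calibration is good to about 2 mm. A picture is of the moment at which its call begins: read the wrist's pose just before it. camera_info takes no time and is no camera call; for the wrist camera it gives the pose at the moment of the call.
- r.close_job(): hands the job in; it is judged then, once.
The state is a dict: "time": time; "joint_positions": joint angles; "joint_vel": joint speeds; "joint_torque": joint torques, N m; "ee_pos": TCP position; "eef_rot": TCP orientation; "ft_force": force on the tool from outside, world axes, zero at the start; "torque": the same for the moment, N m; "width": finger opening in m; "grip_force": force on a finger pad.
Only numpy, scipy, OpenCV 4.12 (cv2) and the standard library are available. Lean on these libraries where they do the work, as an engineer would, in place of code of your own. Each camera call takes 0.05 s, during which the arm holds its last target. There are 200 camera calls.

## Working session

There is one attempt and no reset: what is moved stays moved. The work goes in short steps, Python scripts to look and compute and a tool call to move; the robot and the scene stay as the last step left them, time stands still between calls to the robot, and variables do not carry over. Pictures are saved under pics/ and viewed, at most 10 in all, crops included, and the job is handed in when it is done.

Besides the shell and the picture viewer there is one more tool, called after ">>>" by a JSON object that holds its "fn" and its "kwargs". arm_command: Moves the arm, as the interface text tells. Its arguments: {"type":"object","properties":{"moves":{"type":"array"},"fingers":{"type":"number"},"squeeze":{"type":"number"}},"required":["moves"]}

```bash
mkdir -p pics; ls
python3 - <<'E'
from bench import r
import cv2,numpy as np
s=r.read_state();print({k:np.round(v,3).tolist() for k,v in s.items()})
for n in("scene","side","wrist"):
    i=r.camera_info(n);print(n,i);cv2.imwrite(f"pics/{n}0.png",r.camera(n)[:,:,::-1])
a=[cv2.imread(f"pics/{n}0.png") for n in("scene","side")]
cv2.imwrite("pics/s0.png",cv2.resize(np.hstack(a),(800,300)))
E
```

```text
pics
{'time': 0.0, 'joint_positions': [1.136, 0.333, -0.065, 1.461, 0.022, 1.35, -0.089], 'joint_vel': [-0.001, 0.003, 0.001, -0.0, 0.0, -0.0, -0.001], 'joint_torque': [0.0, -62.324, 0.025, -38.989, -0.061, 0.04, 0.0], 'ee_pos': [0.25, -0.572, 0.222], 'eef_rot': [0.979, 0.204, -0.0, -0.001], 'ft_force': [0.627, -0.234, -0.453], 'torque': [0.023, -0.031, 0.027], 'grip_force': 0.0, 'width': 0.087}
scene {'fx': 370.493572268628, 'fy': 370.493572268628, 'cx': 258.7362082356505, 'cy': 188.19063987316858, 'k1': -0.022064361915453228, 'origin': array([0.11219896, 0.81005914, 0.81209686]), 'attitude': array([-0.10685646,  0.41660181,  0.86965027, -0.242349  ])}
side {'fx': 415.2430056272618, 'fy': 415.2430056272618, 'cx': 250.8276514190426, 'cy': 188.94542245316893, 'k1': -0.03139481869753723, 'origin': array([ 0.34597241, -0.52997602,  1.2278773 ]), 'attitude': array([ 0.24503154, -0.04892311, -0.17090275,  0.95307834])}
wrist {'fx': 344.1226038407081, 'fy': 344.1226038407081, 'cx': 255.09013078185922, 'cy': 194.4479711757628, 'k1': -0.022258063557073302, 'origin': array([ 0.32615711, -0.53965687,  0.38347684]), 'attitude': array([-0.12654385,  0.08337854, -0.54093991,  0.82729601])}
```

View pics/scene0.png

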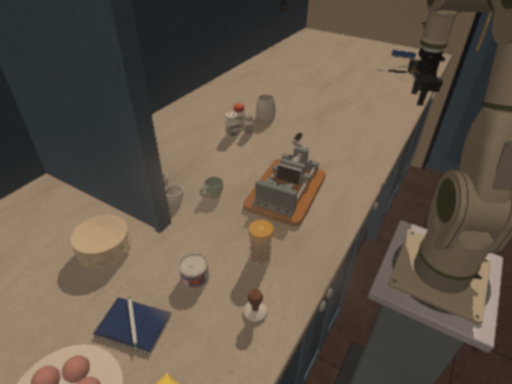

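View pics/side0.png

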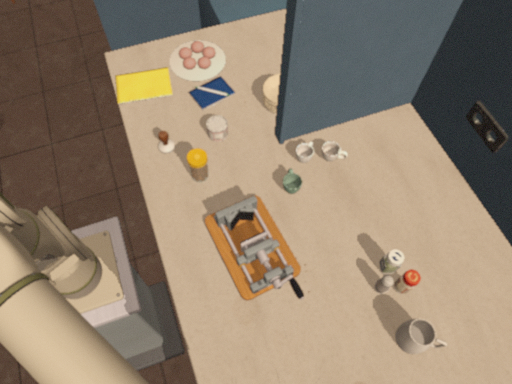

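The side view shows the jar lid at (198,157), board around (252,246) with the V-jaw at (238,212) and the crank grip at (296,287), cup (291,182), tin (217,127), tamper (166,141). The scene view shows the lid at (261,228) and the board at (287,190).

```bash
cat > h.py <<'E'
import numpy as np,cv2
from scipy.spatial.transform import Rotation as R
def rays(info,uv):
    uv=np.atleast_2d(np.asarray(uv,float));i=info
    d=(uv-[i["cx"],i["cy"]])/[i["fx"],i["fy"]]
    s=d.copy()
    for _ in range(8): s=d/(1+i["k1"]*(s**2).sum(1,keepdims=True))
    v=np.c_[s[:,0],-s[:,1],-np.ones(len(s))]
    return np.array(i["origin"]),R.from_quat(i["attitude"]).apply(v)
def plane(info,uv,z):
    o,d=rays(info,uv);return o+d*((z-o[2])/d[:,2])[:,None]
def proj(info,P):
    P=np.atleast_2d(P);c=R.from_quat(info["attitude"]).inv().apply(P-np.array(info["origin"]))
    s=np.c_[c[:,0],-c[:,1]]/-c[:,2:];s=s*(1+info["k1"]*(s**2).sum(1,keepdims=True))
    return s*[info["fx"],info["fy"]]+[info["cx"],info["cy"]]
def tri(i1,u1,i2,u2):
    o1,d1=rays(i1,u1);o2,d2=rays(i2,u2);d1=d1[0]/np.linalg.norm(d1);d2=d2[0]/np.linalg.norm(d2)
    t=np.linalg.lstsq(np.c_[d1,-d2],o2-o1,rcond=None)[0]
    a,b=o1+t[0]*d1,o2+t[1]*d2
    return (a+b)/2,np.linalg.norm(a-b)
def blob(hsv,lo,hi,near=None,n=1):
    m=cv2.inRange(hsv,np.array(lo),np.array(hi))
    k,l,st,c=cv2.connectedComponentsWithStats(m)
    idx=[i for i in range(1,k) if st[i,4]>25]
    idx.sort(key=lambda i:np.hypot(*(c[i]-near)) if near is not None else -st[i,4])
    return [(c[i],st[i],(l==i)) for i in idx[:n]]
E
cat > m1.py <<'E'
from bench import r
from h import *
I={n:r.camera_info(n) for n in("scene","side")}
im={n:cv2.imread(f"pics/{n}0.png") for n in I}
hs={n:cv2.cvtColor(im[n],cv2.COLOR_BGR2HSV) for n in I}
for n,p,q in(("scene",(261,228),(300,210)),("side",(198,157),(265,285))):
    print(n,"lid hsv",hs[n][p[1],p[0]],"board",hs[n][q[1],q[0]])
lid={}
for n,p in(("scene",(261,228)),("side",(198,157))):
    b=blob(hs[n],(15,170,110),(30,255,255),p)[0];lid[n]=b[0];print(n,"lid",b[0],b[1])
P,e=tri(I["scene"],lid["scene"],I["side"],lid["side"]);print("lid c",P,e)
for n,p in(("scene",(287,190)),("side",(252,246))):
    m=cv2.inRange(hs[n],np.array((4,130,60)),np.array((16,255,255)))
    c=np.argwhere(m>0)[:,::-1];c=c[np.hypot(*(c-p).T)<75]
    W=plane(I[n],c,0.021)[:,:2].astype(np.float32)
    print(n,len(c),cv2.minAreaRect(W))
E
python3 m1.py
```

```text
scene lid hsv [ 18 152 184] board [ 13 161 149]
side lid hsv [ 22 180 234] board [ 17  33 141]Traceback (most recent call last):
  File "m1.py", line 10, in <module>
    b=blob(hs[n],(15,170,110),(30,255,255),p)[0];lid[n]=b[0];print(n,"lid",b[0],b[1])
      ~~~~~~~~~~~~~~~~~~~~~~~~~~~~~~~~~~~~~~~^^^
IndexError: list index out of range
```

```bash
sed -i 's/(15,170,110),(30,255,255)/(15,125,(165 if n=="scene" else 190)),(30,255,255)/' m1.py; python3 m1.py
python3 - <<'E'
import cv2
a=cv2.imread("pics/side0.png")[130:310,130:320];b=cv2.imread("pics/scene0.png")[125:305,195:345]
import numpy as np
cv2.imwrite("pics/c0.png",cv2.resize(np.hstack([a,b]),None,fx=2.3,fy=2.3,interpolation=2))
E
```

```text
scene lid hsv [ 18 152 184] board [ 13 161 149]
side lid hsv [ 22 180 234] board [ 17  33 141]
scene lid [260.42322097 227.95131086] [250 221  22  15 267]
side lid [196.83495146 157.26860841] [187 148  20  20 309]
lid c [0.4501302  0.20895118 0.11791328] 0.0017078915340216028
scene 1111 ((0.5144361257553101, -0.031015858054161072), (0.19885864853858948, 0.4092561900615692), 7.074588298797607)
side 2924 ((0.5222689509391785, -0.09157830476760864), (0.1984996795654297, 0.3008164167404175), 6.5236077308654785)
```

View pics/c0.png

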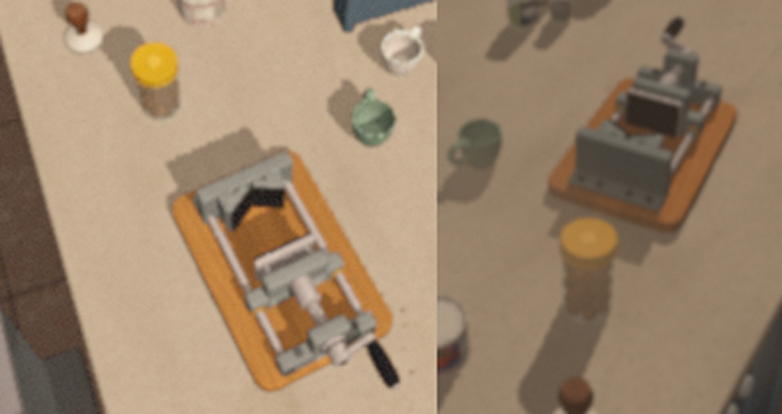

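The crop shows the board with V (dark rubber, left-lower end in the scene view) toward the jar, plate well clear of the V, and the black grip sticking out on the board's +x side of the crank end. I'll measure grip, plate, bystanders.

```bash
cat > m2.py <<'E'
from m1 import *
print('----')
for n,p,w in(("side",(296,287),14),("scene",(298,136),9)):
    h=hs[n]; m=((h[:,:,2]<60)).astype(np.uint8)
    c=np.argwhere(m)[:,::-1];c=c[np.abs(c-p).max(1)<w]
    (a,b),(s1,s2),an=cv2.minAreaRect(c.astype(np.float32)); print(n,len(c),(a,b),(s1,s2),an)
    lid[n+'g']=(a,b)
G,e=tri(I["scene"],lid["sceneg"],I["side"],lid["sideg"])
B=np.array([.522,-.0916,0]);ps=np.radians(6.5);Rb=R.from_euler('z',ps)
print("grip w",G,e,"board",Rb.inv().apply(G-B))
for y in(-25,-10,0,15): print(y,[proj(I[n],Rb.apply(np.array([[-.04,y/1e3,.094],[.04,y/1e3,.094]]))+B).round(1).tolist() for n in I])
for nm,p,z in(("cup",(291,182),.04),("tin",(217,127),.05),("tamper",(166,141),.03),("wall",(280,138),0)): print(nm,plane(I["side"],p,z)[0].round(3))
E
python3 m2.py | sed -n '/----/,$p'
```

```text
----
side 95 (296.0000305175781, 287.5) (18.782970428466797, 4.919349193572998) 63.43495178222656
scene 17 (298.2500305175781, 136.25001525878906) (2.1213202476501465, 5.656853675842285) 45.0
grip w [ 0.58050936 -0.28394547  0.10402255] 0.00212498510742892 board [ 0.03635913 -0.1977325   0.10402255]
-25 [[[302.1, 168.5], [279.6, 162.5]], [[242.7, 247.9], [267.1, 236.3]]]
-10 [[[300.6, 171.0], [277.9, 164.8]], [[240.4, 243.5], [264.7, 232.1]]]
0 [[[299.6, 172.6], [276.8, 166.4]], [[238.9, 240.7], [263.1, 229.3]]]
15 [[[298.0, 175.1], [275.1, 168.8]], [[236.6, 236.4], [260.8, 225.2]]]
cup [0.72 0.06 0.04]
tin [0.559 0.352 0.05 ]
tamper [0.375 0.37  0.03 ]
wall [0.768 0.263 0.   ]
```

>>> {"fn": "arm_command", "kwargs": {"moves": [3,-2,-0.3,0,3,-2,-0.3,0,3,-2,-0.3,0,3,-2,-0.3,0,3,-2,-0.3,0,3,-2,-0.3,0,3,-2,-0.3,0,3,-2,-0.3,0,3,-2,-0.3,0,3,-2,-0.3,0,3,-2,0,0,3,-2,0,0]}}

```text
time: 1.15
ee_pos: [0.4846, -0.2071, 0.2528]
eef_rot: [0.979, 0.204, 0.0, 0.0]
ft_force: [0.2, -1.3, -0.5]
width: 0.087
grip_force: 0.0
```

>>> {"fn": "arm_command", "kwargs": {"moves": [3,-2,0,0,3,-2,0,0,0,0,0,-7,0,0,0,-7,0,0,0,-7,0,0,0,-7,0,0,0,-7,0,0,0,-7,0,0,0,-7,0,0,0,-7,0,0,0,-7,0,0,0,-7]}}

```text
time: 2.15
ee_pos: [0.5228, -0.1481, 0.2523]
eef_rot: [0.682, 0.731, -0.0, -0.0]
ft_force: [-0.3, -0.1, 0.2]
width: 0.0871
grip_force: 0.0
```

>>> {"fn": "arm_command", "kwargs": {"moves": [0,0,0,-3,0,0,0,0,0,0,0,0]}}

```text
time: 2.4
ee_pos: [0.5229, -0.1481, 0.2524]
eef_rot: [0.666, 0.746, -0.0, -0.0]
ft_force: [0.5, 0.0, -0.9]
width: 0.0874
grip_force: 0.0
```

Run:
```python
from bench import r
from h import *
import pickle
s=r.read_state();i=r.camera_info("wrist");im=r.camera("wrist")[:,:,::-1]
print(s["time"],s["ee_pos"],R.from_quat(s["eef_rot"]).as_matrix().round(3).tolist(),s["joint_positions"])
pickle.dump(i,open("w1.pkl","wb"));cv2.imwrite("pics/w1.png",im)
print(i["origin"],R.from_quat(i["attitude"]).apply([0,0,-1]))
```

```text
2.4 [ 0.52286497 -0.14810078  0.25237609] [[-0.113, 0.994, -0.0], [0.994, 0.113, 0.0], [0.0, -0.0, -1.0]] [ 0.67243662  0.17840441 -0.54090201  1.60976536  0.09318576  1.37959371
  0.23358036]
[ 0.51410641 -0.06620803  0.41402423] [ 0.03289935 -0.29725851 -0.95423006]
```

View pics/w1.png

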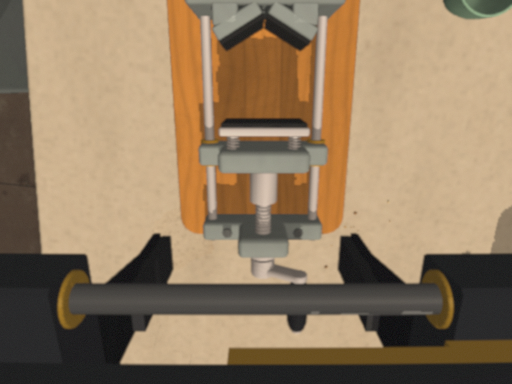

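The wrist view shows the V vertex near (264,36), the plate's front top edge around y≈121 (x 221–308), carriage at y≈155, end block at y≈228, and grip at (297,318) partly behind the gripper's rod.

Run:
```python
from h import *
import pickle
i=pickle.load(open("w1.pkl","rb"));im=cv2.imread("pics/w1.png");g=cv2.cvtColor(im,cv2.COLOR_BGR2GRAY)
hs=cv2.cvtColor(im,cv2.COLOR_BGR2HSV);m=cv2.inRange(hs,np.array((4,130,60)),np.array((18,255,255)));m[240:]=0
L=[];Rr=[]
for y in range(60,205,5):
    x=np.flatnonzero(m[y]);L.append((x[0],y));Rr.append((x[-1]+1,y))
for e in(L,Rr):
    P=plane(i,e,.021)[:,:2];f=cv2.fitLine(P.astype(np.float32),cv2.DIST_HUBER,0,.01,.01).ravel();print("edge",f,np.degrees(np.arctan2(f[1],f[0])))
B=np.array([.522,-.0916,0]);Rb=R.from_euler('z',np.radians(6.5))
tb=lambda uv,z:Rb.inv().apply(plane(i,uv,z)-B).round(4).tolist()
print("col265",[(y,int(g[y,245])) for y in range(114,142)])
print("bottom edge",[tb((x,232),.021) for x in(200,330)], "V",tb((264,37),.096))
print("plate front",[tb((x,121),.094) for x in(221,308)],"back rods",tb((207,80),.039),tb((320,80),.039))
print("grip", tb((297,318),.104), "bar",tb((221,135),.094),"carr front",tb((264,143),.096))
print([(y,proj(i,Rb.apply([0,y/1e3,.094])+B).round(1).tolist()) for y in(-25,-22,-7)])
```

```text
edge [ 0.1131503  -0.9935779   0.42973956 -0.1244537 ] -83.503044
edge [ 0.11273336 -0.9936253   0.6247761  -0.09361976] -83.52709
col265 [(114, 94), (115, 95), (116, 94), (117, 84), (118, 60), (119, 35), (120, 29), (121, 26), (122, 28), (123, 36), (124, 42), (125, 43), (126, 55), (127, 94), (128, 140), (129, 175), (130, 191), (131, 199), (132, 202), (133, 205), (134, 206), (135, 190), (136, 140), (137, 100), (138, 92), (139, 90), (140, 87), (141, 76)]
bottom edge [[[-0.0737, -0.1459, 0.021]], [[0.0876, -0.1459, 0.021]]] V [[0.0023, 0.0668, 0.096]]
plate front [[[-0.0365, -0.0038, 0.094]], [[0.0431, -0.0038, 0.094]]] back rods [[-0.0552, 0.033, 0.039]] [[0.062, 0.033, 0.039]]
grip [[0.0395, -0.2093, 0.104]] bar [[-0.0368, -0.0165, 0.094]] carr front [[0.003, -0.0236, 0.096]]
[(-25, [[260.8, 144.1]]), (-22, [[260.8, 140.9]]), (-7, [[260.9, 124.5]])]
```

>>> {"fn": "arm_command", "kwargs": {"moves": [3.8,-0.4,0,0,3.8,-0.4,0,0,3.8,-0.4,0,0,3.8,-0.4,0,0,3.8,-0.4,0,0,3.8,-0.4,0,0,3.8,-0.4,0,0,3.7,-0.4,0,0,0,0,0,0,0,0,0,0,0,0,0,0]}}

```text
time: 3.37
ee_pos: [0.4566, 0.1487, 0.2525]
eef_rot: [0.666, 0.746, -0.0, 0.0]
ft_force: [-0.1, -0.2, -1.1]
width: 0.0869
grip_force: 0.0
```

Run:
```python
from bench import r
from h import *
s=r.read_state();i=r.camera_info("wrist");im=np.ascontiguousarray(r.camera("wrist")[:,:,::-1])
cv2.imwrite("pics/w2.png",im);print(s["time"],s["ee_pos"])
hs=cv2.cvtColor(im,cv2.COLOR_BGR2HSV)
uv=proj(i,[.450,.209,.12])[0];print(uv,hs[int(uv[1]),int(uv[0])])
b=blob(hs,(17,120,120),(32,255,255),uv)[0];print(b[0],b[1])
c=cv2.findContours(b[2].astype(np.uint8),cv2.RETR_EXTERNAL,cv2.CHAIN_APPROX_NONE)[0]
c=max(c,key=len);e=cv2.fitEllipse(c);print(e)
for z in(.115,.12):
    print(z,cv2.minEnclosingCircle(plane(i,c[:,0],z)[:,:2].astype(np.float32)))
```

```text
3.3667 [0.45658553 0.14867972 0.25249541]
[255.17906398 113.81958488] [ 23 197 232]
[256.34375    109.84657258] [ 218   70   78   81 4960]
((256.34619140625, 109.84197998046875), (77.291259765625, 79.87889099121094), 179.3585662841797)
0.115 ((0.45083531737327576, 0.2110958844423294), 0.03349373862147331)
0.12 ((0.45078232884407043, 0.21142266690731049), 0.03293546661734581)
```

View pics/w2.png

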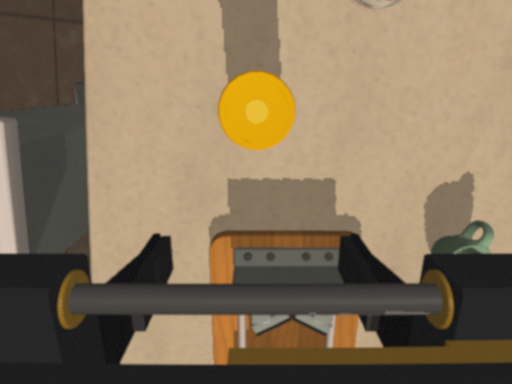

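Lid is a clean circle centred (256,110). Board's V end shows at bottom. Moving onto it.

>>> {"fn": "arm_command", "kwargs": {"moves": [3.1,0.1,0,0,3.1,0,0,0,0,0,3.5,0,0,0,3.5,0,0,0,3,0,0,0,2.5,0,0,0,2,0,0,0,1.4,0,0,0,0,0,0,0,0,0]}}

```text
time: 4.25
ee_pos: [0.4504, 0.2098, 0.0932]
eef_rot: [0.666, 0.746, -0.001, -0.0]
ft_force: [0.3, 0.1, -0.0]
width: 0.0869
grip_force: 0.0
```

>>> {"fn": "arm_command", "kwargs": {"moves": [0,0,0,0,0,0,0,0,0,0,0,0,0,0,0,0,0,0,0,0,0,0,0,0,0,0,0,0,0,0,0,0], "fingers": 0, "squeeze": 35}}

```text
time: 4.92
ee_pos: [0.4506, 0.211, 0.0941]
eef_rot: [0.665, 0.747, 0.0, 0.0]
ft_force: [-1.2, -1.7, 6.9]
width: 0.0653
grip_force: 35.0
```

>>> {"fn": "arm_command", "kwargs": {"moves": [0,0,-1,0,0,0,-2,0,0,0,-3,0,0,0,-3.5,0,0,0,-3,0,0,0,-0.8,0,0,0,0,0]}}

```text
time: 5.5
ee_pos: [0.4511, 0.2114, 0.2286]
eef_rot: [0.665, 0.747, 0.001, 0.001]
ft_force: [-0.2, 0.2, -6.2]
width: 0.0653
grip_force: 35.0
```

>>> {"fn": "arm_command", "kwargs": {"moves": [-1.5,0.3,0,0,-2.5,0.4,0,0,-3,0.4,0,0,-3.5,0.5,0,0,-3.5,0.5,0,0,-3.5,0.5,0,0,-3.5,0.5,0,0,-3,0.4,0,0,-2,0.3,0,0,-1.1,0.1,0,0,0,0,0,0,0,0,0,0]}}

```text
time: 6.5
ee_pos: [0.5194, -0.0528, 0.2252]
eef_rot: [0.665, 0.747, -0.0, -0.001]
ft_force: [-0.2, 1.3, -4.0]
width: 0.0654
grip_force: 35.0
```

Run:
```python
from bench import r
from h import *
s=r.read_state();print(s["time"],s["ee_pos"],s["width"],s["ft_force"])
B=np.array([.5245,-.0913,0]);Rb=R.from_euler('z',np.radians(6.5));print(Rb.inv().apply(s["ee_pos"]-B))
A=[np.ascontiguousarray(r.camera(n)[:,:,::-1]) for n in("side","wrist")]
cv2.imwrite("pics/c3.png",np.hstack([cv2.resize(A[0][140:310,180:330],None,fx=2.25,fy=2.25),cv2.resize(A[1],None,fx=.9,fy=1)[:382]]))
```

```text
6.5 [ 0.51939561 -0.05284093  0.22517234] 0.06537492067244706 [-0.20350219  1.28994245 -4.03203473]
[-0.00071789  0.03878969  0.22517234]
```

View pics/c3.png

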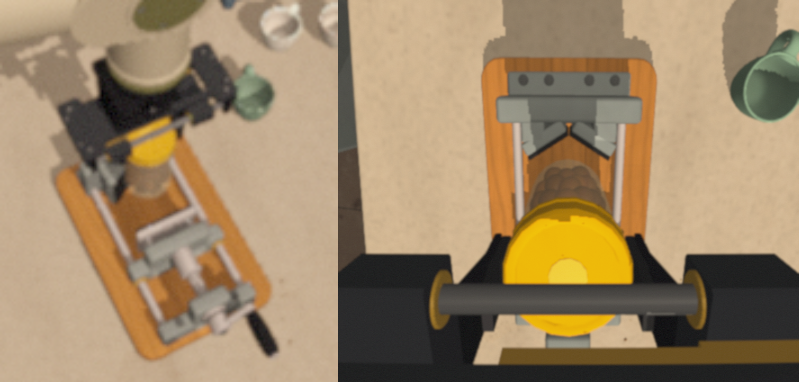

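The jar hangs upright in the fingers, lid (569,268) aligned with the V vertex (569,122); lowering.

>>> {"fn": "arm_command", "kwargs": {"moves": [0,0,2,0,0,0,3,0,0,0,2.5,0,0,0,1.5,0,0,0,0.8,0,0,0,0.4,0,0,0,0.2,0,0,0,0,0,0,0,0,0]}}

```text
time: 7.35
ee_pos: [0.5208, -0.0536, 0.1236]
eef_rot: [0.665, 0.747, 0.0, 0.001]
ft_force: [0.1, -1.0, -4.0]
width: 0.065
grip_force: 35.0
```

>>> {"fn": "arm_command", "kwargs": {"moves": [0,0,0.15,0,0,0,0.15,0,0,0,0.15,0,0,0,0,0]}}

```text
time: 7.68
ee_pos: [0.5201, -0.0538, 0.1179]
eef_rot: [0.665, 0.747, -0.0, -0.0]
ft_force: [-0.3, 0.9, -5.2]
width: 0.0656
grip_force: 35.0
```

>>> {"fn": "arm_command", "kwargs": {"moves": [0,0,0.1,0,0,0,0.1,0,0,0,0,0]}}

```text
time: 7.93
ee_pos: [0.52, -0.0538, 0.1158]
eef_rot: [0.665, 0.747, -0.0, -0.0]
ft_force: [-0.1, 0.4, -5.1]
width: 0.0652
grip_force: 35.0
```

>>> {"fn": "arm_command", "kwargs": {"moves": [0,0,0.1,0,0,0,0.05,0,0,0,0,0]}}

```text
time: 8.18
ee_pos: [0.5204, -0.0538, 0.1151]
eef_rot: [0.665, 0.747, 0.0, 0.0]
ft_force: [-2.9, 0.7, 3.4]
width: 0.0651
grip_force: 35.0
```

>>> {"fn": "arm_command", "kwargs": {"moves": [0,0,0,0,0,0,0,0,0,0,0,0,0,0,0,0,0,0,0,0,0,0,0,0], "fingers": 100}}

```text
time: 8.68
ee_pos: [0.5202, -0.0538, 0.1145]
eef_rot: [0.665, 0.747, 0.0, 0.0]
ft_force: [-0.4, 0.3, -0.8]
width: 0.0859
grip_force: 0.0
```

>>> {"fn": "arm_command", "kwargs": {"moves": [0,0,-1,0,0,0,-2,0,0,0,-3,0,0,0,-3,0,0,0,-1.5,0,0,0,0,0]}}

```text
time: 9.18
ee_pos: [0.522, -0.0536, 0.2242]
eef_rot: [0.665, 0.747, 0.002, 0.003]
ft_force: [0.6, 0.4, 0.7]
width: 0.087
grip_force: 0.0
```

>>> {"fn": "arm_command", "kwargs": {"moves": [-3.5,0.4,0,0,-4,0.4,0,0,-4,0.4,0,0,-4,0.4,0,0,-4,0.4,0,0,-4,0.5,0,0,-4,0.4,0,0,-2.3,0.3,0,0,0,0,0,0,0,0,0,0]}}

```text
time: 10.02
ee_pos: [0.5856, -0.3474, 0.2183]
eef_rot: [0.666, 0.746, 0.0, -0.001]
ft_force: [0.1, 1.3, 0.3]
width: 0.087
grip_force: 0.0
```

```bash
cat > look.py <<'E'
from bench import r
from h import *
import sys
s=r.read_state();i=r.camera_info("wrist");im=np.ascontiguousarray(r.camera("wrist")[:,:,::-1])
cv2.imwrite(f"pics/{sys.argv[1]}.png",im)
B=np.array([.5245,-.0913,0]);Rb=R.from_euler('z',np.radians(6.5))
tb=lambda uv,z:Rb.inv().apply(plane(i,uv,z)-B)[0].round(4).tolist()
print(s["time"],s["ee_pos"],"tcp board",Rb.inv().apply(s["ee_pos"]-B).round(4))
E
cat > m4.py <<'E'
from look import *
p=proj(i,Rb.apply([.034,-.202,.103])+B)[0].round().astype(int);print(p)
g=cv2.cvtColor(im,cv2.COLOR_BGR2GRAY);w=g[max(p[1]-60,0):p[1]+60,p[0]-40:p[0]+40];m=np.zeros_like(g)
m[max(p[1]-60,0):min(p[1]+60,225),p[0]-40:p[0]+40]=255
m&=cv2.inRange(g,0,50)
k,l,st,c=cv2.connectedComponentsWithStats(m);j=1+st[1:,4].argmax();q=np.argwhere(l==j)[:,::-1].astype(np.float32)
print(st[j],cv2.minAreaRect(q));print("grip centre at z .103:",tb(cv2.minAreaRect(q)[0],.103))
E
python3 m4.py w4
```

```text
10.0167 [ 0.5856298  -0.34738704  0.21834722] tcp board [ 0.0317 -0.2614  0.2183]
[258 117]
[ 249   75   26   74 1696] ((261.5, 111.5), (73.0, 25.0), 90.0)
grip centre at z .103: [0.037, -0.1974, 0.103]
```

View pics/w4.png

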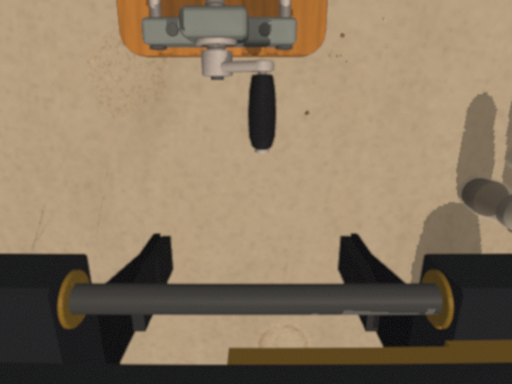

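Grip clearly at (262,111), hub at (215,62). Triangulating its height using the side picture and this one.

```bash
python3 - w5 <<'E'
from look import *
I=r.camera_info("side");S=cv2.imread("pics/side0.png")
P,e=tri(i,(261.5,111.5),I,(296,287.5));print("wrist+side",Rb.inv().apply(P-B).round(4),e)
print("hub",tb((215.5,62),.078))
for a in(50,60,70,80,90):
    a=np.radians(a);z=.078+.042*np.cos(a);x=.042*np.sin(a);q=proj(i,Rb.apply([[x-.011,-.202,z],[x+.011,-.202,z],[x,-.173,z],[x,-.228,z]])+B);print(np.degrees(a),q.round(1).tolist(),proj(I,Rb.apply([x,-.202,z])+B).round(1))
E
```

```text
10.0667 [ 0.58607578 -0.34563861  0.21885868] tcp board [ 0.0324 -0.2597  0.2189]
wrist+side [ 0.0374 -0.196   0.0948] 0.0008119117975444303
hub [-0.0003, -0.1575, 0.078]
50.0 [[240.7, 119.8], [268.6, 119.8], [254.7, 81.1], [254.6, 152.5]] [[296.  289.3]]
59.99999999999999 [[246.2, 119.1], [273.6, 119.2], [260.1, 81.3], [259.7, 151.2]] [[297.1 289.2]]
70.0 [[250.2, 118.4], [276.9, 118.5], [263.9, 81.4], [263.3, 149.8]] [[297.8 289.3]]
80.0 [[252.5, 117.7], [278.7, 117.7], [266.0, 81.6], [265.3, 148.4]] [[298.1 289.7]]
90.0 [[253.4, 117.0], [278.9, 117.0], [266.5, 81.7], [265.8, 147.0]] [[298.  290.3]]
```

>>> {"fn": "arm_command", "kwargs": {"moves": [2.7,0.3,0,0,2.7,0.3,0,0,0,0,2.5,0,0,0,3.5,0,0,0,3,0,0,0,2.5,0,0,0,1.8,0,0,0,0.8,0,0,0,0,0,0,0,0,0], "fingers": 62}}

```text
time: 10.95
ee_pos: [0.5864, -0.2911, 0.0796]
eef_rot: [0.665, 0.747, 0.0, 0.0]
ft_force: [0.4, -0.3, 0.6]
width: 0.054
grip_force: 0.0
```

>>> {"fn": "arm_command", "kwargs": {"moves": [0,0,0,0,0,0,0,0,0,0,0,0,0,0,0,0,0,0,0,0,0,0,0,0], "fingers": 0, "squeeze": 30}}

```text
time: 11.45
ee_pos: [0.5854, -0.2919, 0.0786]
eef_rot: [0.665, 0.747, -0.0, -0.0]
ft_force: [-10.4, -0.3, 0.7]
width: 0.0219
grip_force: 5.6
```

Run:
```python
from bench import r
from h import *
s=r.read_state()
B=np.array([.5245,-.0913,0]);Rb=R.from_euler('z',np.radians(6.5));p=Rb.inv().apply(s["ee_pos"]-B);print(p,s["width"],s["ft_force"],s["grip_force"])
```

```text
[ 0.03778866 -0.20623439  0.07858828] 0.021879284701412427 [-10.42297123  -0.28049996   0.68596194] 5.630116313695908
```

>>> {"fn": "arm_command", "kwargs": {"moves": [0,0,0,0,0,0,0,0,0,0,0,0]}}

```text
time: 11.7
ee_pos: [0.5851, -0.292, 0.0783]
eef_rot: [0.665, 0.746, -0.001, -0.001]
ft_force: [-6.3, 0.9, 1.8]
width: 0.0208
grip_force: 30.0
```

```bash
cat > circ.py <<'E'
import numpy as np,sys
a,b,n=map(float,sys.argv[1:4]);t=np.radians(np.linspace(a,b,int(n)+1))
P=np.round(np.c_[4.2*np.sin(t),-4.2*np.cos(t)],2);D=np.diff(P,axis=0).round(2)
print([v for d in D for v in(0,float(d[0]),float(d[1]),0)])
E
python3 circ.py 62 242 12; python3 circ.py 242 422 12;python3 circ.py 62 242 12;python3 circ.py 242 315 5
```

```text
[0, 0.38, 1.03, 0, 0, 0.11, 1.09, 0, 0, -0.18, 1.08, 0, 0, -0.46, 1.0, 0, 0, -0.7, 0.84, 0, 0, -0.89, 0.64, 0, 0, -1.03, 0.38, 0, 0, -1.09, 0.11, 0, 0, -1.08, -0.18, 0, 0, -1.0, -0.46, 0, 0, -0.84, -0.7, 0, 0, -0.64, -0.89, 0]
[0, -0.38, -1.03, 0, 0, -0.11, -1.09, 0, 0, 0.18, -1.08, 0, 0, 0.46, -1.0, 0, 0, 0.7, -0.84, 0, 0, 0.89, -0.64, 0, 0, 1.03, -0.38, 0, 0, 1.09, -0.11, 0, 0, 1.08, 0.18, 0, 0, 1.0, 0.46, 0, 0, 0.84, 0.7, 0, 0, 0.64, 0.89, 0]
[0, 0.38, 1.03, 0, 0, 0.11, 1.09, 0, 0, -0.18, 1.08, 0, 0, -0.46, 1.0, 0, 0, -0.7, 0.84, 0, 0, -0.89, 0.64, 0, 0, -1.03, 0.38, 0, 0, -1.09, 0.11, 0, 0, -1.08, -0.18, 0, 0, -1.0, -0.46, 0, 0, -0.84, -0.7, 0, 0, -0.64, -0.89, 0]
[0, -0.38, -1.0, 0, 0, -0.11, -1.06, 0, 0, 0.16, -1.05, 0, 0, 0.42, -0.99, 0, 0, 0.65, -0.84, 0]
```

>>> {"fn": "arm_command", "kwargs": {"moves": [0,0.3,1.03,0,0,0.11,1.09,0,0,-0.18,1.08,0,0,-0.46,1.0,0,0,-0.7,0.84,0,0,-0.89,0.64,0]}}

```text
time: 12.2
ee_pos: [0.5686, -0.2939, 0.0224]
eef_rot: [0.665, 0.747, 0.0, 0.001]
ft_force: [-2.2, 2.4, 13.4]
width: 0.0215
grip_force: 30.0
```

>>> {"fn": "arm_command", "kwargs": {"moves": [0,0,0,0]}}

```text
time: 12.28
ee_pos: [0.5667, -0.2941, 0.0217]
eef_rot: [0.666, 0.746, -0.0, -0.0]
ft_force: [-7.9, -0.1, 4.8]
width: 0.021
grip_force: 30.0
```

>>> {"fn": "arm_command", "kwargs": {"moves": [0,-1.03,0.38,0,0,-1.09,0.11,0,0,-1.08,-0.18,0,0,-1.0,-0.46,0,0,-0.84,-0.7,0,0,-0.64,-0.89,0,0,-0.38,-1.03,0,0,-0.11,-1.09,0,0,0.18,-1.08,0,0,0.46,-1.0,0,0,0.7,-0.84,0,0,0.89,-0.64,0]}}

```text
time: 13.28
ee_pos: [0.5284, -0.2984, 0.0969]
eef_rot: [0.665, 0.747, -0.001, -0.001]
ft_force: [-3.3, -0.5, -6.7]
width: 0.0207
grip_force: 30.0
```

>>> {"fn": "arm_command", "kwargs": {"moves": [0,0,0,0]}}

```text
time: 13.37
ee_pos: [0.5309, -0.2982, 0.0977]
eef_rot: [0.665, 0.747, 0.0, 0.001]
ft_force: [1.5, 0.0, 2.5]
width: 0.021
grip_force: 30.0
```

```bash
cat > st.py <<'E'
from bench import r
from h import *
s=r.read_state();B=np.array([.5245,-.0913,0]);Rb=R.from_euler('z',np.radians(6.5));p=Rb.inv().apply(s["ee_pos"]-B)
print(s["time"],p.round(4),s["width"],s["ft_force"].round(1),s["grip_force"],"angle",np.degrees(np.arctan2(p[0],p[2]+.019+.0013-.078)))
E
python3 st.py
```

```text
13.3667 [-0.017  -0.2063  0.0977] 0.021019796264594343 [1.5 0.  2.5] 30.0393736618571 angle -23.059820111755315
```

>>> {"fn": "arm_command", "kwargs": {"moves": [0,1.03,-0.38,0,0,1.09,-0.11,0,0,1.08,0.18,0,0,1.0,0.46,0,0,0.84,0.7,0,0,0.64,0.89,0,0,0.38,1.03,0,0,0.11,1.09,0,0,-0.18,1.08,0,0,-0.46,1.0,0,0,-0.7,0.84,0,0,-0.89,0.64,0]}}

```text
time: 14.37
ee_pos: [0.569, -0.2939, 0.0228]
eef_rot: [0.665, 0.747, 0.0, 0.001]
ft_force: [-0.4, 2.1, 10.9]
width: 0.0212
grip_force: 30.0
```

>>> {"fn": "arm_command", "kwargs": {"moves": [0,0,0,0]}}

```text
time: 14.45
ee_pos: [0.567, -0.2941, 0.022]
eef_rot: [0.665, 0.746, -0.0, -0.0]
ft_force: [-6.9, -0.2, 3.3]
width: 0.0212
grip_force: 30.0
```

```bash
python3 st.py
```

```text
14.45 [ 0.0193 -0.2063  0.022 ] 0.021167808189271827 [-6.9 -0.2  3.3] 29.98943130718544 angle 151.61716029345484
```

>>> {"fn": "arm_command", "kwargs": {"moves": [0,-1.03,0.38,0,0,-1.09,0.11,0,0,-1.08,-0.18,0,0,-1.0,-0.46,0,0,-0.84,-0.7,0,0,-0.64,-0.89,0,0,-0.38,-1.0,0,0,-0.11,-1.06,0,0,0,0,0]}}

```text
time: 15.2
ee_pos: [0.5064, -0.3011, 0.0623]
eef_rot: [0.665, 0.747, -0.0, 0.0]
ft_force: [-5.7, 2.0, 3.5]
width: 0.0214
grip_force: 30.0
```

```bash
python3 st.py
python3 - <<'E'
from bench import r
from h import *
A=[np.ascontiguousarray(r.camera(n)[:,:,::-1]) for n in("side","wrist")]
cv2.imwrite("pics/c6.png",np.hstack([cv2.resize(A[0][170:310,190:320],None,fx=2.7,fy=2.7,interpolation=2),cv2.resize(A[1],None,fx=.85,fy=.98)[:378]]))
E
```

```text
15.2 [-0.0418 -0.2064  0.0623] 0.021356249194147216 [-5.7  2.   3.5] 30.01826662570238 angle -83.72833674148275Traceback (most recent call last):
  File "<stdin>", line 4, in <module>
    return _nx.concatenate(arrs, 1, dtype=dtype, casting=casting)
           ~~~~~~~~~~~~~~~^^^^^^^^^^^^^^^^^^^^^^^^^^^^^^^^^^^^^^^
ValueError: all the input array dimensions except for the concatenation axis must match exactly, but along dimension 0, the array at index 0 has size 378 and the array at index 1 has size 376
```

>>> {"fn": "arm_command", "kwargs": {"moves": [0,0.16,-1.05,0,0,0.42,-0.99,0,0,0.55,-0.75,0,0,0,0,0,0,0,0,0]}}

```text
time: 15.72
ee_pos: [0.5193, -0.2997, 0.0896]
eef_rot: [0.665, 0.747, 0.0, 0.001]
ft_force: [-4.7, 0.4, 7.2]
width: 0.0213
grip_force: 30.0
```

```bash
python3 st.py
python3 - <<'E'
from bench import r
from h import *
A=[np.ascontiguousarray(r.camera(n)[:,:,::-1]) for n in("side","wrist")]
cv2.imwrite("pics/side6.png",A[0]);cv2.imwrite("pics/w6.png",A[1])
cv2.imwrite("pics/c6.png",np.hstack([cv2.resize(A[0][170:310,190:320],(350,377),interpolation=2),cv2.resize(A[1],(440,377))]))
E
```

```text
15.7167 [-0.0287 -0.2065  0.0896] 0.021327137859934932 [-4.7  0.4  7.2] 30.036147837527096 angle -42.04676641045642
```

View pics/c6.png

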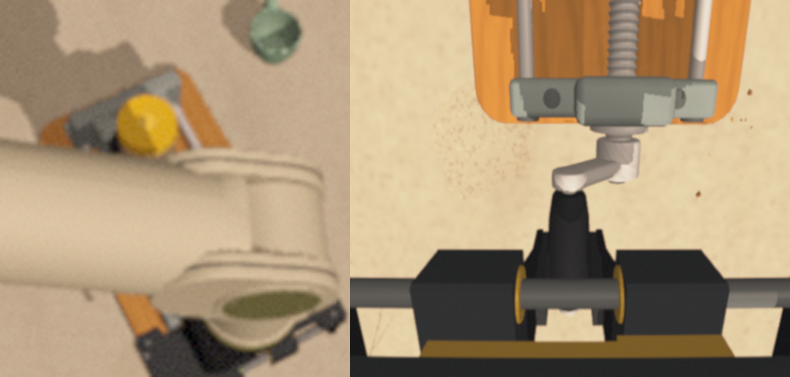

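Side view: jar upright in the V; wrist view: grip at about 10 o'clock as planned. Release and go look at the spring gap.

>>> {"fn": "arm_command", "kwargs": {"moves": [0,0,0,0,0,0,0,0,0,0,0,0,0,0,0,0,0,0,-1,0,0,0,-3,0,0,0,-3.5,0,0,0,-3.5,0,0,0,-3,0,0,0,0,0], "fingers": 62}}

```text
time: 16.65
ee_pos: [0.5205, -0.3004, 0.2354]
eef_rot: [0.665, 0.747, 0.001, 0.005]
ft_force: [1.0, 0.4, 0.7]
width: 0.0538
grip_force: 0.0
```

>>> {"fn": "arm_command", "kwargs": {"moves": [3,0.5,0,0,3.5,0.5,0,0,3.5,0.5,0,0,3.5,0.5,0,0,3,0.5,0,0,1.5,0.4,0,0,0,0,0,0,0,0,0,0], "fingers": 100}}

```text
time: 17.32
ee_pos: [0.5261, -0.1169, 0.2282]
eef_rot: [0.665, 0.747, 0.0, 0.0]
ft_force: [0.9, -0.6, -0.2]
width: 0.0863
grip_force: 0.0
```

```bash
cat > m7.py <<'E'
from look import *
hs=cv2.cvtColor(im,cv2.COLOR_BGR2HSV);uv=proj(i,Rb.apply([0,.046,.141])+B)[0]
b=blob(hs,(17,120,120),(32,255,255),uv)[0];c=max(cv2.findContours(b[2].astype(np.uint8),0,1)[0],key=len)
print(b[1])
(x,y),rad=cv2.minEnclosingCircle(plane(i,c[:,0],.141)[:,:2].astype(np.float32));print("lid",x,y,rad,Rb.inv().apply([x-B[0],y-B[1],0]))
g=cv2.cvtColor(im,cv2.COLOR_BGR2GRAY)
for xx in(-.02,.02):
    print([(k,int(g[tuple(proj(i,Rb.apply([xx,k/1e3,.094])+B)[0].round().astype(int)[::-1])])) for k in range(-20,24,1)])
E
python3 m7.py w7
```

```text
17.3167 [ 0.52612627 -0.11685358  0.22822272] tcp board [-0.0013 -0.0256  0.2282]
[ 210   51   95   97 7121]
lid 0.519245445728302 -0.044835418462753296 0.033146072179079056 [3.91627179e-05 4.67607329e-02 0.00000000e+00]
[(-20, 151), (-19, 151), (-18, 149), (-17, 149), (-16, 148), (-15, 148), (-14, 148), (-13, 148), (-12, 146), (-11, 147), (-10, 145), (-9, 141), (-8, 132), (-7, 122), (-6, 110), (-5, 89), (-4, 79), (-3, 72), (-2, 70), (-1, 70), (0, 70), (1, 69), (2, 69), (3, 83), (4, 133), (5, 183), (6, 200), (7, 201), (8, 198), (9, 187), (10, 173), (11, 150), (12, 145), (13, 156), (14, 164), (15, 170), (16, 173), (17, 173), (18, 173), (19, 173), (20, 175), (21, 173), (22, 173), (23, 172)]
[(-20, 150), (-19, 148), (-18, 148), (-17, 148), (-16, 150), (-15, 146), (-14, 148), (-13, 147), (-12, 146), (-11, 145), (-10, 143), (-9, 139), (-8, 129), (-7, 118), (-6, 108), (-5, 97), (-4, 87), (-3, 74), (-2, 71), (-1, 71), (0, 71), (1, 70), (2, 68), (3, 74), (4, 149), (5, 184), (6, 197), (7, 195), (8, 194), (9, 189), (10, 182), (11, 143), (12, 143), (13, 162), (14, 171), (15, 173), (16, 172), (17, 172), (18, 171), (19, 170), (20, 171), (21, 171), (22, 172), (23, 172)]
```

View pics/w7.png

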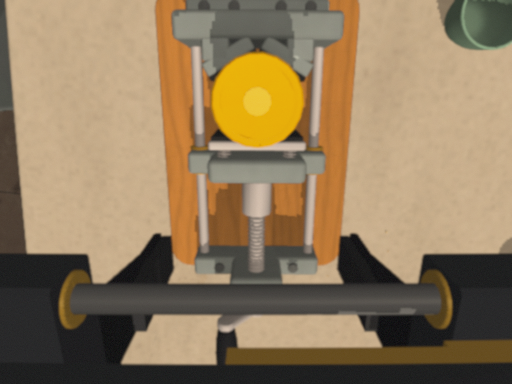

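Lid at (258,100) sits at the seat; gap between plate and carriage ≈8 mm of 14, i.e. about half pressed. Now the lid.

>>> {"fn": "arm_command", "kwargs": {"moves": [3.6,0.1,0,0,3.6,0,0,0,0,0,2.5,0,0,0,3,0,0,0,2.5,0,0,0,2,0,0,0,1.2,0,0,0,0.2,0,0,0,0,0,0,0,0,0]}}

```text
time: 18.2
ee_pos: [0.5194, -0.0464, 0.1148]
eef_rot: [0.666, 0.746, 0.0, 0.001]
ft_force: [-0.1, 0.3, 0.4]
width: 0.087
grip_force: 0.0
```

>>> {"fn": "arm_command", "kwargs": {"moves": [0,0,0,0,0,0,0,0,0,0,0,0,0,0,0,0,0,0,0,0,0,0,0,0,0,0,0,0,0,0,0,0], "fingers": 0, "squeeze": 40}}

```text
time: 18.87
ee_pos: [0.5191, -0.0459, 0.1141]
eef_rot: [0.665, 0.747, 0.0, 0.0]
ft_force: [1.3, -0.9, 2.9]
width: 0.065
grip_force: 40.0
```

```bash
python3 st.py
```

```text
18.8667 [-0.0002  0.0457  0.1141] 0.06502914051542623 [ 1.3 -0.9  2.9] 40.00007609836757 angle -0.2162272053815255
```

Turn anticlockwise from above (tool −z turn), 84° plus slip margin.

>>> {"fn": "arm_command", "kwargs": {"moves": [0,0,0,-4,0,0,0,-6,0,0,0,-6,0,0,0,-6,0,0,0,-6,0,0,0,-6]}}

```text
time: 19.37
ee_pos: [0.5199, -0.0455, 0.1141]
eef_rot: [0.416, 0.91, 0.001, 0.001]
ft_force: [6.2, 0.9, -1.7]
width: 0.0653
grip_force: 40.0
```

```bash
python3 st.py; python3 -c "
from bench import r;s=r.read_state();print(s['torque'],s['joint_positions'])"
```

```text
19.3667 [0.0006 0.046  0.1141] 0.06529731748573903 [ 6.2  0.9 -1.7] 39.995979415252805 angle 0.5964366321961118
[ 0.32345926 -1.55329294 -0.31114751] [ 0.66561086  0.28179457 -0.7533525   1.83449888  0.21403829  1.10540712
  0.54906039]
```

>>> {"fn": "arm_command", "kwargs": {"moves": [0,0,0,-6,0,0,0,-6,0,0,0,-6,0,0,0,-6,0,0,0,-6,0,0,0,-6,0,0,0,-6,0,0,0,-6,0,0,0,-6,0,0,0,-4,0,0,0,0]}}

```text
time: 20.28
ee_pos: [0.5202, -0.0443, 0.1142]
eef_rot: [-0.078, 0.997, 0.001, 0.002]
ft_force: [7.1, 5.5, 0.4]
width: 0.0649
grip_force: 40.0
```

```bash
python3 st.py; python3 -c "
from bench import r;s=r.read_state();print(s['torque'],s['joint_positions'])"
```

```text
20.2833 [0.001  0.0472 0.1142] 0.06487917120157737 [7.1 5.5 0.4] 39.998821914196014 angle 1.0556715225686915
[ 1.19792666 -1.74534672  0.29384701] [ 0.7949634   0.32612883 -0.91400384  1.82886929  0.28339165  1.12140199
  1.50918748]
```

>>> {"fn": "arm_command", "kwargs": {"moves": [0,0,0,-5,0,0,0,-3,0,0,0,0,0,0,0,0]}}

```text
time: 20.62
ee_pos: [0.5201, -0.0441, 0.1142]
eef_rot: [-0.145, 0.989, 0.001, 0.002]
ft_force: [6.6, 5.9, -0.7]
width: 0.0652
grip_force: 40.0
```

>>> {"fn": "arm_command", "kwargs": {"moves": [0,0,0,0,0,0,0,0,0,0,0,0,0,0,0,0,0,0,0,0,0,0,-1,0,0,0,-2.5,0,0,0,-3.5,0,0,0,-3,0,0,0,-1,0,0,0,0,0], "fingers": 100}}

```text
time: 21.53
ee_pos: [0.5201, -0.0458, 0.227]
eef_rot: [-0.144, 0.99, -0.001, 0.002]
ft_force: [-0.5, 0.7, -0.4]
width: 0.0874
grip_force: 0.0
```

>>> {"fn": "arm_command", "kwargs": {"moves": [-3,0,-1,0,-3,0,-1,0,-1,0,0,0,0,0,0,0,0,0,0,0]}}

```text
time: 21.95
ee_pos: [0.5851, -0.0253, 0.2423]
eef_rot: [-0.145, 0.989, 0.001, -0.001]
ft_force: [-0.5, -0.5, 0.1]
width: 0.0873
grip_force: 0.0
```

```bash
python3 m7.py w8; python3 st.py
```

```text
21.95 [ 0.58505585 -0.02534293  0.2423215 ] tcp board [0.0676 0.0587 0.2423]
[ 213   59   87   92 6315]
lid 0.5190675854682922 -0.045084401965141296 0.03332221508026123 [-0.00016574  0.04653348  0.        ]
[(-20, 153), (-19, 153), (-18, 150), (-17, 152), (-16, 152), (-15, 152), (-14, 151), (-13, 150), (-12, 148), (-11, 148), (-10, 145), (-9, 140), (-8, 130), (-7, 117), (-6, 104), (-5, 81), (-4, 70), (-3, 64), (-2, 61), (-1, 61), (0, 61), (1, 62), (2, 61), (3, 75), (4, 127), (5, 173), (6, 200), (7, 202), (8, 199), (9, 194), (10, 182), (11, 156), (12, 118), (13, 49), (14, 59), (15, 86), (16, 120), (17, 149), (18, 171), (19, 174), (20, 174), (21, 173), (22, 172), (23, 171)]
[(-20, 151), (-19, 150), (-18, 149), (-17, 149), (-16, 146), (-15, 148), (-14, 147), (-13, 146), (-12, 144), (-11, 144), (-10, 142), (-9, 137), (-8, 129), (-7, 116), (-6, 92), (-5, 80), (-4, 70), (-3, 64), (-2, 61), (-1, 62), (0, 61), (1, 62), (2, 63), (3, 95), (4, 150), (5, 191), (6, 201), (7, 197), (8, 192), (9, 186), (10, 178), (11, 127), (12, 101), (13, 101), (14, 143), (15, 168), (16, 174), (17, 174), (18, 172), (19, 171), (20, 170), (21, 171), (22, 171), (23, 171)]
22.0 [0.0672 0.0582 0.2426] 0.08727105366547397 [-0.4 -0.6 -0.6] 0.0 angle 19.985877730766752
```

View pics/w8.png

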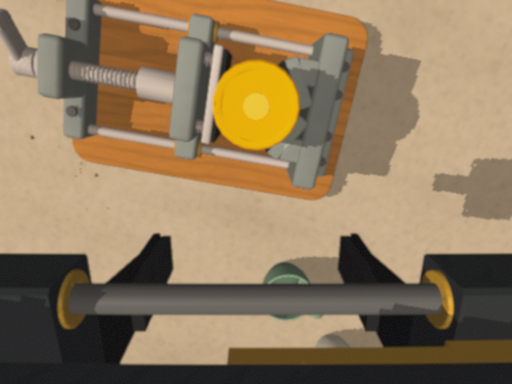

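The jar is seated at (256,105), still clamped with the same spring gap, the lid is on and the robot is clear; handing in.

```bash
python3 -c "
from bench import r;print(r.close_job())"
```

```text
the job is handed in; nothing more can be done
None
```

I handed the job in at about 22 s: the jar is upright and clamped in the V with the springs about half pressed (gap about 8 of 14 mm), and the gripper turned the lid about 100° anticlockwise. The lid angle is inferred from the hand's turn and the torque, because the lid has no mark to see; I got no verdict back.

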